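# Draw out the drill stand's chip tray

## Task

The chuck key has fallen into the chip tray under the drill stand. With the fingertips push whichever of the tin or the jar stands in front of the tray aside along the bench, keeping it upright, until it is clear of the tray's path; then hook a fingertip behind the tray's front lip, from inside the tray, and draw the tray all the way out to its stop. Do not pinch the lip or press on the outside of the tray's front, do not lift anything, leave the key lying in the tray and leave the other things alone.

Things in the scene. Friction and masses are not known exactly. Their poses are not given: they have to be found in the camera images.
- stand: Drill stand fixed to the bench: grey hollow plinth 300 (its x) x 200 (y) x 72 mm high, column at the back, drill bit ending 195 mm up over the plinth's middle. Nothing above the plinth is within 60 mm of its front. Origin: centre of its underside, z = 0. Its -x axis points out of the front (face at x = -150 mm), the way the tray slides; y runs across the tray, +y away from the robot.
- tray (a joint): How far the open steel tray is drawn out, m: 0 shut, 0.16 at its stop, starting at 0 to 0.025. It slides along the stand's -x with about 2 N of drag (a little more when fast) and stays where it is left. Tray 150 mm wide, floor's top 10 mm above the bench, side walls 4 mm thick and 36 mm high.
- lip (a point): Middle of the top edge of the inner face of the tray's front lip, 50 mm above the bench; moves with the tray; axes as the stand's. Lip and front plate together are 7 mm thick, on the -x side of this point. Shut, the open gap behind the lip up to the plinth's front face is 55 mm along x; it grows as the tray comes out.
- tray_front: Dark plate 146 mm wide on the outside of the tray's front, 8 to 42 mm above the bench; the fingers must not press it. Its origin slides with the tray but is not on the plate: the plate's outer face lies 212 mm along -x from it.
- tin_mid (a point): Bare metal tin, 74 mm across, 85 mm tall, 0.25 to 0.5 kg, standing; the point is its centre, 42.5 mm up. Either the tin or the jar stands in the tray's path, its centre 300 to 335 mm along -x from the stand's origin and within 40 mm of the tray's midline; the other stands beyond the path's end, 485 to 515 mm out. They swap places from run to run.
- jar_mid (a point): Glass jar with a dark metal lid, 68 mm across, 85 mm tall, 0.2 to 0.42 kg, standing on the bench; the point is its centre, half-way up (42.5 mm). See the tin.
- chuck_key: T-shaped chuck key, 60 mm by 56 mm, 10 mm thick, lying loose on the tray's floor inside the stand, out of sight at first; it comes out with the tray. Origin underneath its middle.
- offcut: Bystander: wooden offcut 90 x 70 x 35 mm lying on the stand's top plate under the drill; origin at the centre of its underside
- wrench: Bystander: steel open-ended wrench, 180 mm long, lying on the bench on the far side; origin mid-length underneath
- screwdriver: Bystander: screwdriver with wooden handle, 190 mm long, lying on the bench on the robot's side of the work; origin mid-length underneath
- spray: Bystander: yellow spray bottle, 60 mm across, 170 mm tall, standing; origin at the centre of its underside
- oil: Bystander: white oil bottle, 56 mm across, 130 mm tall, standing; origin at the centre of its underside
- hammer: Bystander: hammer with wooden handle, 270 mm long, lying on the bench; origin mid-length underneath
- angle_iron: Bystander: offcut of steel angle 160 x 40 x 40 mm lying on the bench near the robot; origin at the centre of its underside
Not all that is in view belongs to the job. Of the things that look like the part that bears jar_mid, take the one that is farthest to the robot's right at the start.

How it is judged:
On the way, in this order (a step that is already met when the one before it is completed fails the run):
1. the tin and the jar both stand clear of the tray's path, with the tray still in ((y of tin_mid in the frame of stand above 0.115 m or y of tin_mid in the frame of stand below -0.115 m or x of tin_mid in the frame of stand below -0.412 m) and (y of jar_mid in the frame of stand above 0.115 m or y of jar_mid in the frame of stand below -0.115 m or x of jar_mid in the frame of stand below -0.412 m) and angle between each of tin_mid, jar_mid's own z axis and vertical below 0.1 rad and value of joint tray below 0.05 m), for 0.2 s.
2. the tray is drawn out to its stop (value of joint tray above 0.148 m), for 0.2 s.
At the end, for the whole second after the job is handed in: The tray is within 12 mm of its stop (joint above 0.148 m) and at rest with the key lying still in it; tin and jar stand upright on the bench clear of the tray's path (centres over 115 mm to either side of its midline, or over 412 mm out from the stand's origin) (value of joint tray above 0.148 m and velocity of joint tray between -0.01 and 0.01 m/s and (y of tin_mid in the frame of stand above 0.115 m or y of tin_mid in the frame of stand below -0.115 m or x of tin_mid in the frame of stand below -0.412 m) and (y of jar_mid in the frame of stand above 0.115 m or y of jar_mid in the frame of stand below -0.115 m or x of jar_mid in the frame of stand below -0.412 m) and angle between each of tin_mid, jar_mid's own z axis and vertical below 0.1 rad and height (world z) of each of tin_mid, jar_mid below 0.048 m and linear speed of chuck_key below 0.02 m/s and height (world z) of chuck_key between 0.006 and 0.03 m); the robot touches nothing.
It fails at once if the tin or the jar is lifted or tipped over (height (world z) of any of tin_mid, jar_mid above 0.057 m or angle between any of tin_mid, jar_mid's own z axis and vertical above 0.5 rad).
It fails at once if the chuck key is lifted out of the tray (height (world z) of chuck_key above 0.04 m).
It fails at once if the fingers press on the outside of the tray's front (over 4 N), as in pinching the lip (contact force between the fingers and tray_front above 4 N).
It fails at once if both the tin and the jar are moved by more than 30 mm, though only one is in the way (distance of each of tin_mid, jar_mid from where it was at the start of the episode above 0.03 m).
It fails at once if a bystander is moved by more than 30 mm (distance of any of offcut, wrench, screwdriver, spray, oil, hammer, angle_iron from where it was at the start of the episode above 0.03 m).
It also fails if it takes over 51 s, if anything falls off the work surface, if the arm or the gripper's body presses on something with over 40 N, if the wrist force passes 120 N, or if a joint passes its speed limit or range.

## Robot

A 6-joint arm with a two-finger parallel gripper is mounted at the origin on the work surface. World frame = base frame: x ahead of the robot, y to its left, z up, the work surface at z = 0. Lengths are in m, angles in rad, forces in N, time in s.
With the tool pointing down it reaches from about 0.275 to 0.85 m from the base axis. Payload 5.2 kg.
Tool frame: the origin (TCP) lies at the very end of the fingers, on their centre line; the grasp point (between the pads) lies 19 mm behind it (arm.grip_depth is the distance from the TCP to the grasp point, in m); z points along the fingers, y is the direction in which the jaws open and shut (so a half turn about z gives the same grasp; the last joint's range is limited). The gripper opens to 85 mm and grips with 20 to 120 N. Pads are 22 mm wide; open, the fingers measure 114 mm over their backs; the gripper's body (76 mm by 85 mm) begins 54 mm behind the grasp point. The pads swing forward as they close: fully open they stand 13 mm farther back than shut.
Start: joints at [1, 0.259, 1.535, -0, 1.348, -0.203], TCP at [0.198, 0.513, 0.231] pointing down, gripper open.
Joint ranges: [-3.14, 3.14], [-0.91, 2.08], [0.19, 2.58], [-1.22, 4.36], [0.22, 2.71], [-3.12, 3.12]. Speed limits (rad/s): [2.57, 2.57, 3.14, 3.14, 3.14, 3.14].

## Interface

Orientations are given as a 3x3 rotation matrix whose columns are the frame's x, y, z axes.
In Python, from station import arm gives the robot as it stands.
- The arm moves only by the shell command python3 -m pendant 'ROWS' [FORCE]. ROWS is JSON, a list of rows, each a list of 7 numbers: the shift along the tool's x, y, z in m, then the turn, a rotation vector about the tool's x, y, z in degrees, then the finger opening in m, from 0 to 0.0854. A call has 1 to 20 rows; each row shifts and turns the pose as measured when the row begins, along the tool's axes as they then stand; what a row does not reach is not made up. A row lasts 1/12 s, in which the tool goes at most 41.7 mm and 7.16 degrees, less where a joint would pass 70% of its speed; a pose out of reach is approached as far as the arm can. A call with a gripper value outside its range is refused whole. The fingers move at their own pace and stop on an object; FORCE is the grip in N (left out, the last holds). Time passes only in rows, so rows that do not move let the fingers close. It gives the time, the measured TCP pose, the force and the opening at its end, in the units of the state.
- arm.observe(): the state, without advancing time (a new reading comes with each control period).
- arm.capture(name): name is "scene" or "side" or "wrist"; returns a dict with "frame" (480x640x3 uint8, blue, green, red), "K" (3x3 intrinsics, pixels), "T" (4x4, takes a point from camera to world coordinates); the wrist camera has in their place "T_tool_cam" (4x4, takes a point from camera to tool coordinates, whose origin is the TCP and whose axes are the flange's). Camera axes: x right, y up, looking along -z (the intrinsics and any distortion apply to the point x, -y, -z); pixel columns grow to the right and rows downward; lengths in m; the calibration is good to about 2 mm. A picture is of the moment at which its call begins: read the wrist's pose just before it. There is no depth.
- arm.close_job(): hands the job in, once; it reports no verdict.
The state is a dict: "t": time; "joint_pos": joint angles; "qd": joint speeds; "tau": joint torques, N m; "eef_pos": TCP position; "ee_rot": TCP orientation; "wrist_force": force on the tool from outside, world axes, zero at the start; "moment": the same for the moment, N m; "grip_width": finger opening in m.
Only numpy, scipy, OpenCV 4.12 (cv2) and the standard library are available. Lean on these libraries where they do the work, as an engineer would, in place of code of your own. Each camera call takes 0.05 s, during which the arm holds its last target. There are 200 camera calls.

## Working session

There is one attempt and no reset: what is moved stays moved. The work goes in short steps, Python scripts to look and compute and a shell command to move; the robot and the scene stay as the last step left them, time stands still between calls to the robot, and variables do not carry over. Pictures are saved under pics/ and viewed, about 8 in all and at most 12, crops included, and the job is handed in when it is done.

```bash
mkdir -p pics; ls
cat > h.py <<'E'
import numpy as np,cv2
from station import arm
def ray(c,px,T=None):
    T=c["T"] if T is None else T
    p=cv2.undistortPoints(np.array([[px]],float),c["K"],np.array(c["dist"],float) if "dist" in c else None)[0,0]
    d=T[:3,:3]@np.array([p[0],-p[1],-1.]); return T[:3,3],d
def onz(c,px,z,T=None):
    o,d=ray(c,px,T); return o+d*(z-o[2])/d[2]
def pix(c,P):
    q=np.linalg.inv(c["T"])@np.append(P,1); q=c["K"]@np.array([q[0],-q[1],-q[2]]); return q[:2]/q[2]
E
python3 - <<'E'
from h import *
for n in("scene","side"):
    c=arm.capture(n);cv2.imwrite(f"pics/{n}0.png",c["frame"]);np.savez(f"{n}0.npz",**c)
    print(n,c.keys(),c["K"].tolist(),c["T"].round(3).tolist())
s=arm.observe();print(s["t"],s["eef_pos"],s["ee_rot"],s["wrist_force"])
E
```

```text
pics
scene dict_keys(['frame', 'K', 'T']) [[487.46774478047206, 0.0, 317.17149216479595], [0.0, 487.46774478047206, 237.5685938957188], [0.0, 0.0, 1.0]] [[-0.415, -0.613, 0.672, 1.284], [0.91, -0.278, 0.309, 0.383], [-0.003, 0.74, 0.673, 0.829], [0.0, 0.0, 0.0, 1.0]]
side dict_keys(['frame', 'K', 'T']) [[494.49913581210035, 0.0, 322.97244727077083], [0.0, 494.49913581210035, 246.34526761117547], [0.0, 0.0, 1.0]] [[0.992, 0.083, -0.096, 0.404], [-0.125, 0.522, -0.844, -1.093], [-0.02, 0.849, 0.528, 0.801], [0.0, 0.0, 0.0, 1.0]]
0.1 [0.19747159 0.51279515 0.23053312] [[-9.33108830e-01  3.59592891e-01 -9.29852142e-04]
 [ 3.59593930e-01  9.33107749e-01 -1.46071216e-03]
 [ 3.42390532e-04 -1.69737260e-03 -9.99998501e-01]] [ 0.15006078 -0.18096303  0.50516685]
```

View pics/scene0.png

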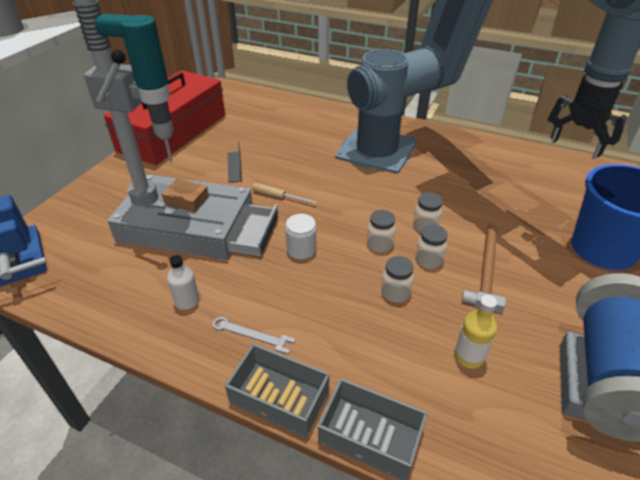

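View pics/side0.png

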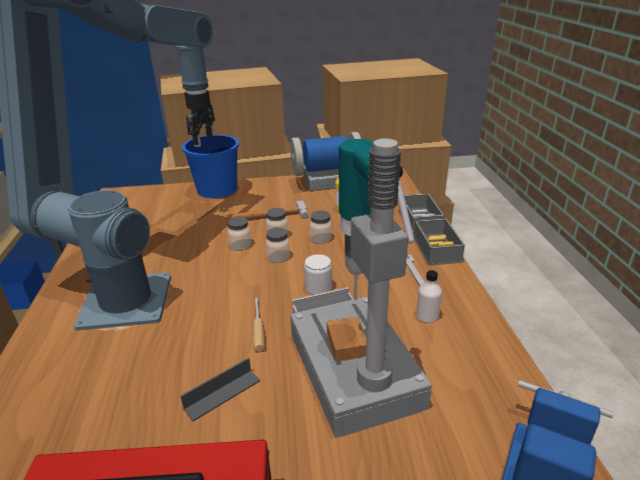

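The scene view shows the tin at (301,237), in front of the slightly open tray. There are four jar candidates: (381,230), (429,212), (432,246) and (397,279). The stand's plinth spans about (112–250, 180–255), and the tray front is near (265,230).

Run:
```python
from h import *
c=dict(np.load("scene0.npz"))
for n,p in dict(tin=(301,224),j1=(381,219),j2=(430,201),j3=(433,233),j4=(399,268)).items(): print(n,onz(c,p,.085).round(3))
f=c["frame"]
cv2.imwrite("pics/crop1.png",cv2.resize(f[165:305,100:300],None,fx=4,fy=4,interpolation=cv2.INTER_CUBIC))
c=dict(np.load("side0.npz"));f=c["frame"]
for n,p in dict(tin=(318,264),j1=(238,224),j2=(277,215),j3=(277,238),j4=(320,217)).items(): print(n,onz(c,p,.085).round(3))
cv2.imwrite("pics/crop2.png",cv2.resize(f[200:430,220:450],None,fx=2.6,fy=2.6,interpolation=cv2.INTER_CUBIC))
```

```text
tin [ 0.513 -0.013  0.085]
j1 [0.418 0.152 0.085]
j2 [0.303 0.239 0.085]
j3 [0.416 0.276 0.085]
j4 [0.556 0.239 0.085]
tin [ 0.511 -0.033  0.085]
j1 [0.301 0.215 0.085]
j2 [0.418 0.253 0.085]
j3 [0.412 0.115 0.085]
j4 [0.547 0.219 0.085]
```

View pics/crop1.png

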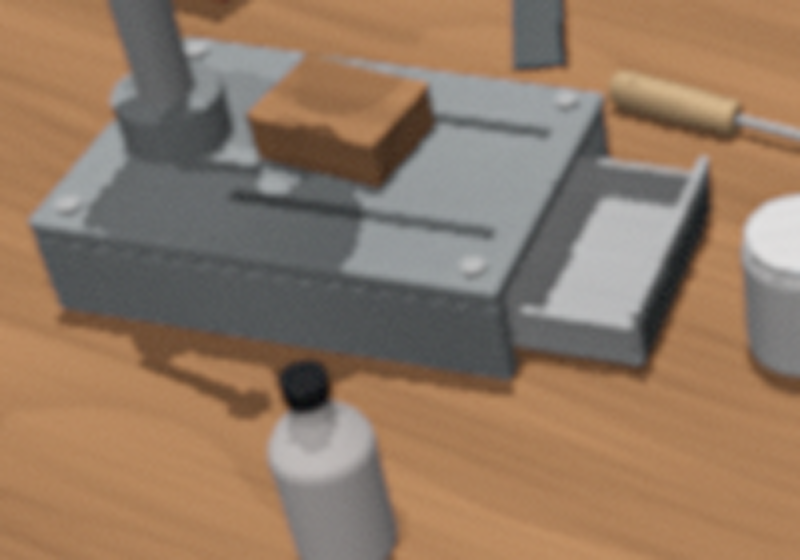

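View pics/crop2.png

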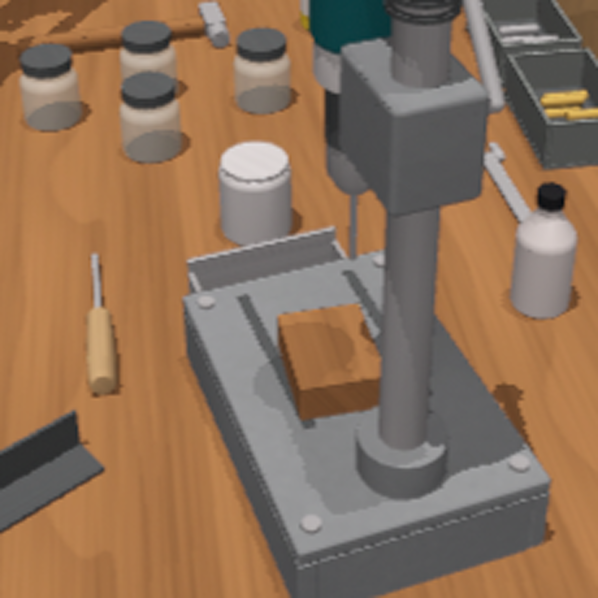

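```bash
cat >> h.py <<'E'
def tri(c1,p1,c2,p2):
    (o1,d1),(o2,d2)=ray(c1,p1),ray(c2,p2)
    A=np.stack([d1,-d2],1);s=np.linalg.lstsq(A,o2-o1,rcond=None)[0]
    a,b=o1+s[0]*d1,o2+s[1]*d2; return ((a+b)/2).round(4),round(float(np.linalg.norm(a-b)),4)
E
python3 - <<'E'
from h import *
a=dict(np.load("scene0.npz"));b=dict(np.load("side0.npz"))
A=lambda x,y:(100+x/4,165+y/4);B=lambda x,y:(220+x/2.6,200+y/2.6)
for n,p,q in [("FN",A(605,95),B(186,298)),("FF",A(500,297),B(383,255)),("BF",A(35,220),B(545,487)),
 ("tin",(301,223),B(255,162)),("jar",(382,219),B(148,90)),("lipN",A(705,160),B(190,263)),("lipF",A(645,325),B(336,231))]:
    print(n,*tri(a,p,b,q),onz(a,p,.072).round(3),onz(b,q,.072).round(3))
E
```

```text
FN [ 0.4264 -0.2023  0.0681] 0.0071 [ 0.426 -0.199  0.072] [ 0.429 -0.211  0.072]
FF [ 0.6135 -0.163   0.0625] 0.0037 [ 0.62  -0.156  0.072] [ 0.612 -0.177  0.072]
BF [ 0.6742 -0.4568  0.0653] 0.0055 [ 0.677 -0.448  0.072] [ 0.674 -0.464  0.072]
tin [ 0.5105 -0.0168  0.0819] 0.0068 [ 0.496 -0.022  0.072] [ 0.514 -0.006  0.072]
jar [0.4112 0.1509 0.0772] 0.0045 [0.402 0.15  0.072] [0.413 0.156 0.072]
lipN [ 0.435  -0.1252  0.046 ] 0.0062 [ 0.459 -0.108  0.072] [ 0.436 -0.162  0.072]
lipF [ 0.581  -0.0882  0.0397] 0.007 [ 0.606 -0.068  0.072] [ 0.576 -0.134  0.072]
```

```bash
cat >> h.py <<'E'
uy=np.array([.979,.205]);uy/=np.linalg.norm(uy);f=np.array([-uy[1],uy[0]]);O=np.array([.5535,-.332])
def st(p): d=np.array(p)[:2]-O; return np.array([d@f,d@uy])   # (out along -x, y)
def wo(o,y): return O+o*f+y*uy
E
python3 - <<'E'
from h import *
a=dict(np.load("scene0.npz"))
for n,p,z in [("sd_butt",(253,187),.012),("sd_ferr",(284,195),.012),("sd_tip",(316,205),.005),("wr1",(215,322),.004),("wr2",(293,350),.004),("wr2b",(293,336),.004),("oil",(185,304),.0),("oilright",(197,301),.0),("tin",(301,223),.085),("tinbot",(302,257),0)]:
    P=onz(a,p,z);print(n,P.round(3),st(P).round(3))
print(wo(.319,.13),wo(.319,-.06),wo(.205+.02-.03,0))
E
```

```text
sd_butt [ 0.349 -0.245  0.012] [ 0.127 -0.182]
sd_ferr [ 0.346 -0.148  0.012] [ 0.222 -0.165]
sd_tip [ 0.342 -0.053  0.005] [ 0.316 -0.15 ]
wr1 [ 0.79  -0.083  0.004] [0.196 0.282]
wr2 [0.784 0.099 0.004] [0.375 0.314]
wr2b [0.754 0.084 0.004] [0.366 0.281]
oil [ 0.773 -0.173  0.   ] [0.111 0.247]
oilright [ 0.755 -0.154  0.   ] [0.133 0.234]
tin [ 0.509 -0.015  0.085] [0.32  0.022]
tinbot [ 0.534 -0.002 -0.   ] [0.327 0.048]
[0.61536059 0.00687205] [ 0.42939391 -0.03206888] [ 0.51353431 -0.14113947]
```

```bash
python3 -m pendant '[[0,0,0,0,0,-6.6,0.04],[0,0,0,0,0,-6.6,0.04],[0,0,0,0,0,-6.6,0.04],[0,0,0,0,0,-6.6,0.04],[0,0,0,0,0,-6.5,0.04],[-0.0076,-0.0387,0,0,0,0,0.04],[-0.0076,-0.0387,0,0,0,0,0.04],[-0.0076,-0.0387,0,0,0,0,0.04],[-0.0076,-0.0387,0,0,0,0,0.04],[-0.0076,-0.0387,0,0,0,0,0.04],[-0.0076,-0.0387,0,0,0,0,0.04],[-0.0076,-0.0387,0,0,0,0,0.04],[-0.0076,-0.0387,0,0,0,0,0.04],[-0.0076,-0.0387,0,0,0,0,0.04],[-0.0076,-0.0387,0,0,0,0,0.04]]'
cat > s.py <<'E'
from h import *
s=arm.observe();P=s["eef_pos"];R=s["ee_rot"]
print("t",s["t"],"pos",P.round(4) if hasattr(P,"round") else P,"stand",st(P).round(4),"yaw err deg",np.degrees(np.arctan2(R[1][1],R[0][1])-np.arctan2(f[1],f[0])).round(2),"grip",s["grip_width"],"F",np.round(s["wrist_force"],1))
E
python3 s.py
```

```text
t: 1.35
eef_pos: [0.3614, 0.1446, 0.2245]
ee_rot: [[-0.968, -0.249, -0.009], [-0.249, 0.968, -0.007], [0.011, -0.005, -1.0]]
wrist_force: [0.8, -0.3, -0.6]
grip_width: 0.0402
t 1.35 pos [0.3614 0.1446 0.2245] stand [ 0.5058 -0.0904] yaw err deg 2.62 grip 0.04016061773527903 F [ 0.8 -0.3 -0.6]
```

```bash
python3 -m pendant '[[0,0,0,0,0,2.6,0.04],[-0.004,-0.031,0,0,0,0,0.04],[-0.004,-0.031,0,0,0,0,0.04],[-0.004,-0.031,0,0,0,0,0.04],[-0.004,-0.031,0,0,0,0,0.04],[-0.004,-0.031,0,0,0,0,0.04],[-0.004,-0.031,0,0,0,0,0.04],[-0.004,-0.02,0,0,0,0,0.04],[0,0,0,0,0,0,0.04]]' >/dev/null; python3 s.py
```

```text
t 2.1 pos [ 0.4326 -0.0702  0.2238] stand [ 0.2811 -0.0646] yaw err deg -0.75 grip 0.04003079442412818 F [ 0.6  0.6 -0.1]
```

```bash
python3 -m pendant '[[0,0.0195,0,0,0,0,0.04],[0,0.0195,0,0,0,0,0.04],[0,0,0,0,0,0,0.04]]' >/dev/null; python3 s.py
python3 - <<'E'
from h import *
s=arm.observe();c=arm.capture("wrist");print(c.keys())
W=np.eye(4);W[:3,:3]=s["ee_rot"];W[:3,3]=s["eef_pos"];c["T"]=W@c["T_tool_cam"]
np.savez("w1.npz",**c)
im=c["frame"].copy()
def mark(P,col):
    u=pix(c,np.array(P)).round().astype(int);print(u);cv2.circle(im,tuple(int(v) for v in u),5,col,2)
for o,y,z in [(.15,-.1,.072),(.15,.1,.072)]: mark([*wo(o,y),z],(0,0,255))
for o,y,z in [(.225,-.075,.05),(.225,0,.05),(.225,.075,.05)]: mark([*wo(o,y),z],(0,255,0))
mark([*wo(.32,.022),.085],(255,0,0))
cv2.imwrite("pics/w1.png",im)
E
```

```text
t 2.35 pos [ 0.4243 -0.0327  0.222 ] stand [ 0.3194 -0.0651] yaw err deg -1.19 grip 0.03981897899511008 F [-0.6 -0.  -0.1]
dict_keys(['frame', 'K', 'T_tool_cam'])
[107 190]
[145 401]
[212 214]
[220 293]
[227 363]
[322 331]
```

View pics/w1.png

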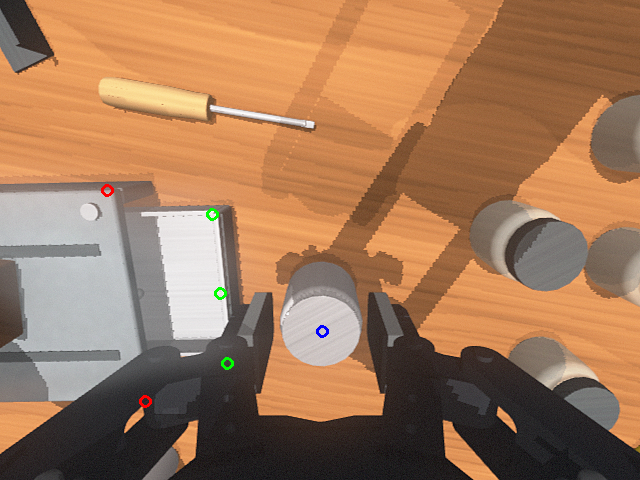

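Run:
```python
from h import *
c=dict(np.load("w1.npz"));T=c["T"];print("cam",T[:3,3].round(3),st(T[:3,3]).round(3))
P=arm.observe()["eef_pos"]
for z in(.222,.1,.03,0):print(z,pix(c,np.array([P[0],P[1],z])).round())
for n,p,z in [("FN",(122,183),.072),("front@290",(136,290),.072),("lip in N",(218,210),.05),("lip@290",(222,290),.05),("tintop",(321,330),.085)]:print(n,onz(c,p,z).round(4),st(onz(c,p,z)).round(4))
```

```text
cam [ 0.356 -0.044  0.366] [ 0.323 -0.135]
0.222 [315. 309.]
0.1 [317. 237.]
0.03 [318. 218.]
0 [318. 212.]
FN [ 0.4169 -0.1944  0.072 ] [ 0.1627 -0.1055]
front@290 [ 0.5076 -0.1787  0.072 ] [ 0.1594 -0.0135]
lip in N [ 0.4296 -0.122   0.05  ] [ 0.231  -0.0782]
lip@290 [ 0.5041 -0.11    0.05  ] [ 0.2274 -0.0028]
tintop [ 0.5086 -0.0153  0.085 ] [0.3192 0.021 ]
```

```bash
python3 -m pendant '[[0,0,0.032,0,0,1.2,0.04],[0,0,0.032,0,0,0,0.04],[0,0,0.032,0,0,0,0.04],[0,0,0.032,0,0,0,0.04],[0,0,0.032,0,0,0,0.04],[0,0,0.02,0,0,0,0.04],[0,0,0.01,0,0,0,0.04],[0,0,0,0,0,0,0.04]]' >/dev/null; python3 s.py
```

```text
t 3.0667 pos [ 0.4263 -0.0371  0.0278] stand [ 0.3147 -0.064 ] yaw err deg -1.89 grip 0.03995712464190649 F [ 0.1 -0.6 -0.2]
```

```bash
python3 -m pendant '[[-0.01,0.005,0,0,0,1.9,0.04],[-0.01,0,0,0,0,0,0.04],[-0.008,0,0,0,0,0,0.04],[-0.006,0,0,0,0,0,0.04],[-0.006,0,0,0,0,0,0.04],[-0.007,0,0,0,0,0,0.04],[-0.007,0,0,0,0,0,0.04],[-0.007,0,0,0,0,0,0.04],[-0.007,0,0,0,0,0,0.04],[-0.007,0,0,0,0,0,0.04],[-0.007,0,0,0,0,0,0.04]]' >/dev/null; python3 s.py
```

```text
t 3.9833 pos [ 0.5106 -0.0198  0.0292] stand [0.3143 0.022 ] yaw err deg -3.5 grip 0.03981696311149138 F [-2.7 -0.3  1.7]
```

Run:
```python
from h import *
c=arm.capture("scene");cv2.imwrite("pics/push1.png",cv2.resize(c["frame"][130:350,150:470],None,fx=2.4,fy=2.4))
```

```text
(no output)
```

View pics/push1.png

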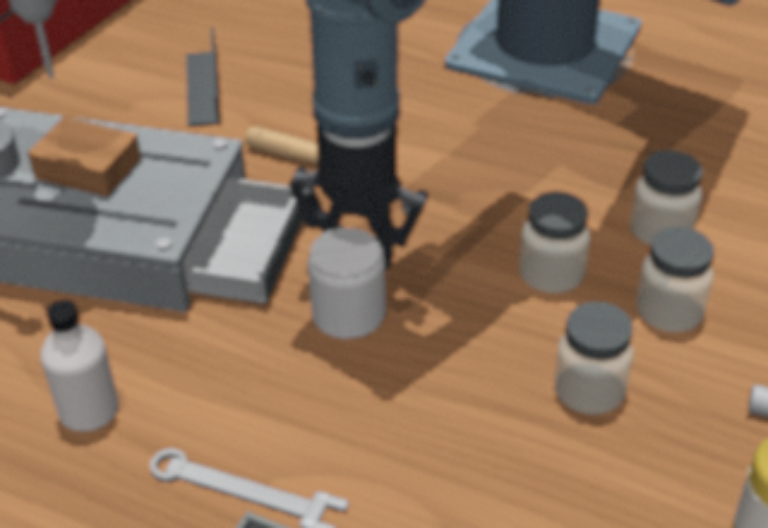

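Halfway through the push the tin is upright, cradled at crop (347,280) and moving away as planned. I'll continue and correct the yaw.

```bash
python3 -m pendant '[[-0.007,0,0,0,0,-1,0.04],[-0.007,0,0,0,0,-1,0.04],[-0.007,0,0,0,0,-1,0.04],[-0.007,0,0,0,0,-0.5,0.04],[-0.008,0,0,0,0,0,0.04],[-0.008,0,0,0,0,0,0.04],[-0.008,0,0,0,0,0,0.04],[-0.008,0,0,0,0,0,0.04],[-0.007,0,0,0,0,0,0.04],[-0.006,0,0,0,0,0,0.04],[-0.004,0,0,0,0,0,0.04],[-0.002,0,0,0,0,0,0.04],[0,0,0,0,0,0,0.04]]' >/dev/null; python3 s.py
```

```text
t 5.1167 pos [ 0.5976 -0.0026  0.0288] stand [0.3133 0.1107] yaw err deg 0.44 grip 0.03991597971567188 F [-5.1 -1.8  3.9]
```

```bash
python3 -m pendant '[[0.01,0,0,0,0,0,0.04],[0.02,0,0,0,0,0,0.04],[0.02,0,0,0,0,0,0.04],[0,0,-0.03,0,0,0,0.04],[0,0,-0.03,0,0,0,0.0],[0.01,0,-0.03,0,0,0,0.0],[0.02,-0.01,-0.03,0,0,0,0.0],[0.02,-0.02,-0.02,0,0,0,0.0],[0.02,-0.03,0,0,0,0,0.0],[0,-0.03,0,0,0,0,0.0],[0,-0.02,0,0,0,0,0.0],[0,0,0,0,0,0,0.0]]' >/dev/null; python3 s.py
python3 - <<'E'
from h import *
c=arm.capture("scene");np.savez("scene1.npz",**c)
s=arm.observe();w=arm.capture("wrist");W=np.eye(4);W[:3,:3]=s["ee_rot"];W[:3,3]=s["eef_pos"];w["T"]=W@w["T_tool_cam"];np.savez("w2.npz",**w)
a=cv2.resize(c["frame"][150:330,170:410],None,fx=1.66,fy=1.66)
im=w["frame"].copy()
for o,y,z in [(.2,0,.03),(.227,-.075,.05),(.227,0,.05),(.227,.075,.05),(.157,-.1,.072)]:
    u=pix(w,np.array([*wo(o,y),z])).round().astype(int);print(u);cv2.circle(im,tuple(int(v) for v in u),4,(0,0,255),2)
b=cv2.resize(im,(400,300));cv2.imwrite("pics/m2.png",np.hstack([cv2.resize(a,(400,300)),b]))
E
```

```text
t 6.1167 pos [ 0.5    -0.1371  0.1765] stand [ 0.2018 -0.0124] yaw err deg 0.59 grip 0.00023045642097779305 F [ 1.2  0.2 -0.3]
[318 240]
[356 147]
[352 248]
[349 334]
[250 107]
```

View pics/m2.png

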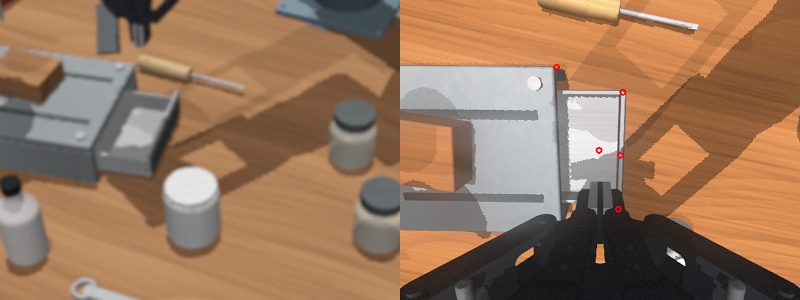

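```bash
python3 - <<'E'
from h import *
c=dict(np.load("scene1.npz"));P=onz(c,(284.6,259.5),.085);print(P,st(P))
E
python3 -m pendant '[[-0.012,-0.004,0.02,0,0,0,0],[0,0,0.03,0,0,0.6,0],[0,0,0.03,0,0,0,0],[0,0,0.025,0,0,0,0],[0,0,0,0,0,0,0]]' >/dev/null; python3 s.py
```

```text
[0.63320668 0.00616833 0.085     ] [0.31465362 0.14732302]
t 6.6333 pos [ 0.5146 -0.1314  0.0691] stand [0.2043 0.003 ] yaw err deg 0.13 grip 7.159548345034503e-05 F [-0.8  0.6  0.1]
```

```bash
python3 -m pendant '[[0,-0.01,0,0,0,0,0],[0,0,0,0,0,0,0],[0,-0.001,0.015,0,0,0,0],[0,-0.001,0.015,0,0,0,0],[0,-0.001,0.01,0,0,0,0],[0,0,0,0,0,0,0]]' >/dev/null; python3 s.py
```

```text
t 7.1333 pos [ 0.5223 -0.1441  0.0346] stand [0.1903 0.008 ] yaw err deg 0.35 grip -0.00010040594200254449 F [-0.3  0.2 -0.7]
```

```bash
python3 -m pendant '[[0.004,0,0.007,0,0,0,0],[0.003,0.005,0,0,0,0,0],[0,0.006,0,0,0,0,0],[0,0.006,0,0,0,0,0],[0,0.006,0,0,0,0,0],[0,0.007,0,0,0,0,0],[0,0.007,0,0,0,0,0],[0,0.008,0,0,0,0,0],[0,0.008,0,0,0,0,0],[0,0.008,0,0,0,0,0],[0,0.008,0,0,0,0,0]]' >/dev/null; python3 s.py
```

```text
t 8.05 pos [ 0.5024 -0.0759  0.0303] stand [0.2612 0.0024] yaw err deg 0.34 grip -2.1875585818918904e-05 F [-1.1 -3.7  2.5]
```

```bash
python3 -m pendant '[[0,0.008,0.001,0,0,0,0],[0,0.008,0,0,0,0,0],[0,0.008,0,0,0,0,0],[0,0.008,0,0,0,0,0],[0,0.008,0,0,0,0,0],[0,0.008,0,0,0,0,0],[0,0.007,0,0,0,0,0],[0,0.007,0,0,0,0,0],[0,0.006,0,0,0,0,0],[0,0.006,0,0,0,0,0],[0,0.005,0,0,0,0,0]]' >/dev/null; python3 s.py
```

```text
t 8.9667 pos [0.4852 0.0107 0.0276] stand [0.3494 0.0034] yaw err deg 0.4 grip 4.052330556579534e-05 F [ 0.2 -3.4  1.9]
```

```bash
for i in 1 2 3; do python3 -m pendant '[[0,0.004,0,0,0,0,0],[0,0.004,0,0,0,0,0]]' >/dev/null; python3 s.py; done
```

```text
t 9.1333 pos [0.4844 0.0158 0.0276] stand [0.3546 0.0037] yaw err deg 0.65 grip -2.714760931178478e-05 F [  0.  -44.7  -1.2]
t 9.3 pos [0.4845 0.0152 0.0278] stand [0.354  0.0036] yaw err deg 0.98 grip 0.0001013173072326334 F [ -0.2 -24.7   0.1]
t 9.4667 pos [0.4846 0.015  0.028 ] stand [0.3537 0.0037] yaw err deg 1.18 grip -3.569623876073874e-05 F [  0.3 -24.9   1.4]
```

```bash
python3 -m pendant '[[0,-0.006,0,0,0,0,0],[0,-0.012,0,0,0,0,0],[0,0,0,0,0,0,0],[0,0,-0.03,0,0,0,0],[0,0,-0.03,0,0,0,0],[0,0,-0.03,0,0,0,0],[0,0,-0.03,0,0,0,0],[0.03,0,-0.02,0,0,0,0],[0.03,0,0,0,0,0,0],[0.03,0,0,0,0,0,0],[0.03,0,0,0,0,0,0],[0,0,0,0,0,0,0],[0,0,0,0,0,0,0]]' >/dev/null; python3 s.py
python3 - <<'E'
from h import *
c=arm.capture("scene");np.savez("scene2.npz",**c)
im=cv2.resize(c["frame"][130:350,120:440],None,fx=2.4,fy=2.4)
for o,y in [(.37,-.075),(.37,.075)]:
    u=(pix(c,np.array([*wo(o,y),.05]))-[120,130])*2.4;print(u);cv2.circle(im,(int(u[0]),int(u[1])),5,(0,0,255),1)
cv2.imwrite("pics/end.png",im)
E
```

```text
t 10.55 pos [ 0.3568 -0.0165  0.1676] stand [ 0.3491 -0.1279] yaw err deg 1.02 grip -6.59411281693567e-05 F [ 0.6 -0.4  0.4]
[504.21615646 196.75297565]
[472.74318681 293.59585432]
```

View pics/end.png

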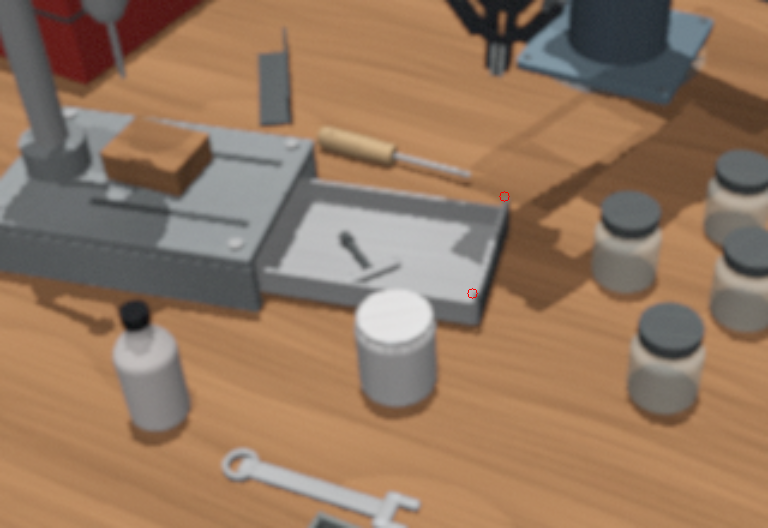

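The tray is fully out with its lip at the expected marks. The key lies on the tray floor at about (365,258), the tin stands upright beside the tray at (397,347), and the jars are untouched. I'm handing it in.

Run:
```python
from h import *
c=dict(np.load("scene2.npz"));P=onz(c,(120+395/2.4,130+318/2.4),.085);print(st(P).round(3))
print(arm.close_job())
```

```text
[0.317 0.156]
the job is handed in; nothing more can be done
None
```

The tray is drawn out to its stop with the chuck key still lying in it, and I have handed the job in. No verdict came back.

- **Tin:** It was the one in front of the tray. I pushed it away from the robot, upright, with the two fingertips. It ended about 0.15 m from the tray's midline; the limit is 0.115 m. Two readings gave 0.147 m before the pull and 0.156 m after. I put that difference down to picking pixels by eye, as tin and tray should have stayed about 35 mm apart.
- **Tray:** I hooked the closed fingertips behind the front lip from inside and drew it along. The pull was about 3.5 N until the stop, where the wrist force jumped to 45 N and the tool moved no further. I then backed off and lifted the fingers clear.
- **Last checks:** In the final picture the lip is where full travel puts it. No bystander looks disturbed and the jars were left alone. The wrist force had fallen to sensor noise, so the robot was touching nothing. The clock showed about 10.6 s of the 51 s allowed.
- **What disagreed:** My first position estimates from the two fixed cameras differed by 20–35 mm. Matching points across both views brought them within 7 mm, and the wrist camera agreed to about 10 mm. I did not take the close crop to check which jar was the right one, because no jar had to be moved.

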